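Open a spectrophotometer: pop its lid, set the cell changer to the middle click

TASK

The readings are finished and the cuvettes have to come out of the spectrophotometer. Open the sample compartment with its lid-release button so that the lid springs fully open, and draw the cell-changer rod out from fully home to its middle click, so that all three cuvettes stand clear under the opening. Leave the lid standing open, and do not knock or shift anything else on the bench.

Things in the scene. Friction and masses are not known exactly. Their poses are not given: they have to be found in the camera images.
- spectro: spectrophotometer fixed to the bench, 420 wide x 280 deep; deck 155, rear housing 190 mm high. Origin: on the bench, in the plane of its upright lower front panel, below the rod; z up, x from front to back (the front looks roughly to the robot), y left as seen from the front: it spans x = -12 to 270, y = -125 to 295 mm. Rod, release button and sample compartment (opening 78 x 100 mm) lie on the line y = 0
- lip (a point): front upper edge of the lip over the rod, in the instrument's frame (-12, 0, 120) mm. The lip stands 12 mm out from the front panel, z = 100 to 120 mm; from here a console slopes up at 35 degrees from level to the deck (x = 38, z = 155 mm). A gripper pointing straight down does not fit at the knob below: tilt it 30 to 45 degrees, its body leaning away from the instrument, towards -x
- rod_knob (a point): centre of the cell-changer rod's knob: black plain cylinder 24 mm across, 28 mm long, axis level along the instrument's x, on an 8 mm steel rod from the lower front panel; (-24, 0, 50) mm in the instrument's frame when home, its inner face then 10 mm off the panel. Moves with the rod; same axes as the instrument: drawn out towards -x
- cell_rod (a joint): travel of the rod and its carriage of three cuvettes, m: 0 = fully home (start), grows as it is drawn out; spring clicks at 0, 0.020 (middle) and 0.040 (fully out). About 8 N draws it out of a click; let go between 0.010 and 0.030 it settles in the middle click
- button_top (a point): centre of the top face of the lid-release button: grey, round, 32 mm across, standing 12 mm proud of the sloped console in front of the lid, in a thin black bezel; (6, 0, 147) mm in the instrument's frame. Its z axis points out of the button: up and 35 degrees from vertical towards the instrument's -x. Press along -z with the tool leaning the same way, so that the lid can rise past it
- lid_button (a joint): how far the release button is pressed, m: 0 = out, 0.007 = fully down. Sprung: 1.5 N to start, 5 N fully down. It lets the lid go when pressed about 0.004; it springs back when left
- lid_edge (a point): middle of the top front edge of the compartment lid: flat grey cover 130 mm long (x), 140 wide, 18 thick, hinged at its back edge. Shut (start): level, at (45, 0, 173) mm in the instrument's frame. When the button lets it go its spring lifts it within a second and keeps it up if nothing is in its way: this point's z axis (up when shut) then leans back 1.25 rad (72 degrees). It does not latch again if pushed shut
- reagent_bottle: bystander: closed brown glass reagent bottle, 72 mm across, 210 mm tall. Origin at the centre of its underside, z up. Not part of the job
- spoon_beaker: bystander: clear plastic beaker with plastic spoons standing in it, 76 mm across, 95 mm tall (spoons to 165 mm). Origin at the centre of its underside, z up. Not part of the job
- petri_dish: bystander: closed Petri dish, 92 mm across, 15 mm high. Origin at the centre of its underside, z up. Not part of the job
- cuvette_box: bystander: cuvette storage box with a clear cover, 75 x 125 mm, 44 mm high. Origin at the centre of its underside, z up. Not part of the job
- tray: bystander: flat orange open tray, 240 x 320 mm, 35 mm high. Origin at the centre of its underside, z up. Not part of the job
- wash_bottle: bystander: white plastic wash bottle, 66 mm across, 160 mm tall, thin spout on top to 203 mm. Origin at the centre of its underside, z up. Not part of the job
- tube_rack: bystander: wooden test-tube rack with glass tubes, 100 x 292 mm, 171 mm high. Origin at the centre of its underside, z up. Not part of the job

How it is judged (in metres and radians):
At the end, for the whole second after the job is handed in: The cell-changer rod rests in its middle click (drawn out 20 mm, within 4 mm), the compartment lid stands open (raised by more than 1.1 of its 1.25 rad) and the release button is out again (value of joint cell_rod between 0.016 and 0.024 m and angle between lid_edge's own z axis and vertical above 1.1 rad and value of joint lid_button below 0.002 m); the robot touches nothing.
It fails at once if a bystander is shifted by more than 30 mm or tipped over (distance of any of reagent_bottle, spoon_beaker, petri_dish, cuvette_box, tray, wash_bottle, tube_rack from where it was at the start of the episode above 0.03 m or angle between any of reagent_bottle, spoon_beaker, petri_dish, cuvette_box, tray, wash_bottle, tube_rack's own z axis and vertical above 0.5 rad).
It also fails if it takes over 42 s, if anything falls off the work surface, if the arm or the gripper's body presses on something with over 40 N, if the wrist force passes 120 N, or if a joint passes its speed limit or range.

ROBOT

A 6-joint arm with a two-finger parallel gripper is mounted at the origin on the work surface. World frame = base frame: x ahead of the robot, y to its left, z up, the work surface at z = 0. Lengths are in mm, angles in degrees, forces in N, time in s.
With the tool pointing down it reaches from about 300 to 850 mm from the base axis. Payload 4.2 kg.
Tool frame: the origin (TCP) lies at the very end of the fingers, on their centre line; the grasp point (between the pads) lies 19 mm behind it; z points along the fingers, y is the line along which they close (so a half turn about z gives the same grasp; the last joint's range is limited). The gripper opens to 91 mm and grips with 3 to 60 N. Pads are 32 mm wide; open, the fingers measure 118 mm over their backs; the gripper's body (76 mm by 178 mm) begins 60 mm behind the grasp point.
Start: joints at [-75.974, 18.312, 89.639, -0, 72.044, -1.146], TCP at [150.49, -554.976, 193.176] pointing down, gripper open.
Joint ranges: [-177.97, 177.97], [-48.28, 115.42], [12.27, 149.76], [-77.06, 257.06], [2.81, 150.46], [-146.56, 146.56]. Speed limits (degrees/s): [147.25, 147.25, 180, 180, 180, 180].

INTERFACE

Orientations are given as [roll, pitch, yaw] about the fixed x, y, z axes, in that order (R = Rz(yaw) Ry(pitch) Rx(roll)).
In Python, from workcell import * gives the robot as it stands.
- The arm moves only by the tool move_arm, never from a script. Its argument "motion" is a list of rows, each a list of 3 entries, a list of its own where there are three numbers: the finger opening in mm, from 0 to 91.2, then the shift along the world's x, y, z in units of 25 mm (1.0 is 25 mm), then the turn, a rotation vector about the world's x, y, z in units of 4 degrees (1.0 is 4 degrees). In form: [[grip, [x, y, z], [ax, ay, az]], ...]. A call has 1 to 20 rows; each row shifts and turns the commanded pose from where the row before left it; what a row does not reach is not made up. A row lasts 1/12 s, in which the tool goes at most 41.7 mm and 7.16 degrees, less where a joint would pass 70% of its speed; a pose out of reach is approached as far as the arm can. A call with a number of a shift or a turn outside -1 to 1 is refused whole. A call with a gripper value outside its range is refused whole. The fingers move at their own pace and stop on an object; "grip_force" is the grip in N (left out, the last holds). Time passes only in rows, so rows that do not move let the fingers close. It gives the time, the measured TCP pose, the force, the opening and the grip force at its end, in the units of the state.
- state(): the state, without advancing time (a new reading comes with each control period).
- grab_frame(name): name is "side" or "top"; returns the picture (400x640x3 uint8, blue, green, red); there is no depth.
- camera_info(name): a dict with "fx", "fy", "cx", "cy" (pixels), "k1" (the pictures are not rectified: a ray, as slopes to the right and down, at radius r is drawn at 1 + k1 r^2 times it, then the intrinsics apply), "rvec" (rotation vector, rad) and "tvec" (3), from world to camera coordinates, as OpenCV has them. Camera axes: x right, y down, z forward; pixel columns grow to the right and rows downward; lengths in mm; the calibration is good to about 2 mm. A picture is of the moment at which its call begins. camera_info takes no time and is no camera call.
- job_done(): hands the job in; it is judged then, once.
The state is a dict: "time_s": time; "qpos": joint angles; "qvel": joint speeds; "effort": joint torques, N m; "ee_pos": TCP position; "ee_rot": TCP orientation; "force": force on the tool from outside, world axes, zero at the start; "torque": the same for the moment, N m; "gripper_width": finger opening in mm; "gripper_force": force on a finger pad.
Only numpy, scipy, OpenCV 4.12 (cv2) and the standard library are available. Lean on these libraries where they do the work, as an engineer would, in place of code of your own. Each camera call takes 0.05 s, during which the arm holds its last target. There are 200 camera calls.

## Working session

There is one attempt and no reset: what is moved stays moved. The work goes in short steps, Python scripts to look and compute and a tool call to move; the robot and the scene stay as the last step left them, time stands still between calls to the robot, and variables do not carry over. Pictures are saved under pics/ and viewed, at most 10 in all, crops included, and the job is handed in when it is done.

Besides the shell and the picture viewer there is one more tool, called after "Call:" as name(argument=value, ...) on one line, values as JSON. move_arm: Moves the arm, as the interface text tells. Shifts and turns lie within -1 to 1; 1 stands for 25 mm of shift or 4 degrees of turn. Its arguments: {"type":"object","properties":{"motion":{"type":"array","items":{"type":"array"}},"grip_force":{"type":"number"}},"required":["motion"]}

```bash
mkdir -p pics; python3 - <<'E'
from workcell import *
import cv2
for n in("side","top"):
    cv2.imwrite(f"pics/{n}0.png",grab_frame(n)); print(n,camera_info(n))
s=state();print(s["time_s"],s["ee_pos"],s["ee_rot"],s["force"])
E
```

```text
side {'fx': 372.4212501019911, 'fy': 372.4212501019911, 'cx': 317.8420832315373, 'cy': 198.13411900252788, 'k1': 0.030482887157706903, 'rvec': array([ 0.51995104, -2.56139927,  1.38942562]), 'tvec': array([ 473.61447659,  220.76777813, 1072.13747853])}
top {'fx': 486.4245630907839, 'fy': 486.4245630907839, 'cx': 318.37853650929236, 'cy': 202.072484303129, 'k1': -0.07533025015503823, 'rvec': array([ 2.14640847, -2.14730535,  0.162532  ]), 'tvec': array([ -15.35235804,  543.00553873, 1601.57641963])}
0.1 [ 150.38254209 -554.50383431  192.44315279] [-1.79913432e+02  2.08853568e-05  1.51750614e+01] [-0.36026104  0.05211761  0.39427664]
```

View pics/side0.png

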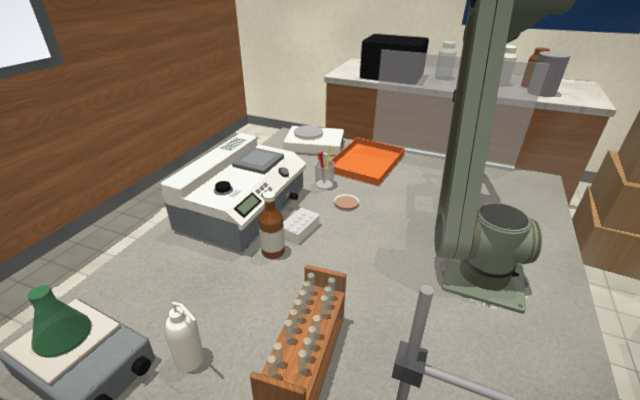

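View pics/top0.png

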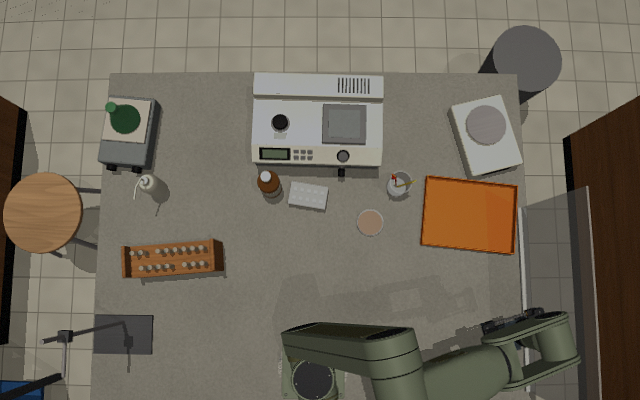

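The side view shows the spectro with its button near (284,172) and knob near (294,197). In the top view the button is near (343,156), the knob near (341,172), the beaker at (400,185), the Petri dish at (370,222) and the cuvette box at (308,196). Next I'll zoom in on both.

```bash
python3 - <<'E'
import cv2,numpy as np
t=cv2.imread("pics/top0.png")[140:185,300:400];s=cv2.imread("pics/side0.png")[155:215,255:335]
a=cv2.resize(t,None,fx=6,fy=6,interpolation=2);b=cv2.resize(s,None,fx=5,fy=5,interpolation=2)
o=np.zeros((a.shape[0]+b.shape[0],600,3),np.uint8);o[:a.shape[0]]=a;o[a.shape[0]:,:b.shape[1]]=b
cv2.imwrite("pics/crop.png",o)
E
```

```text
(no output)
```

View pics/crop.png

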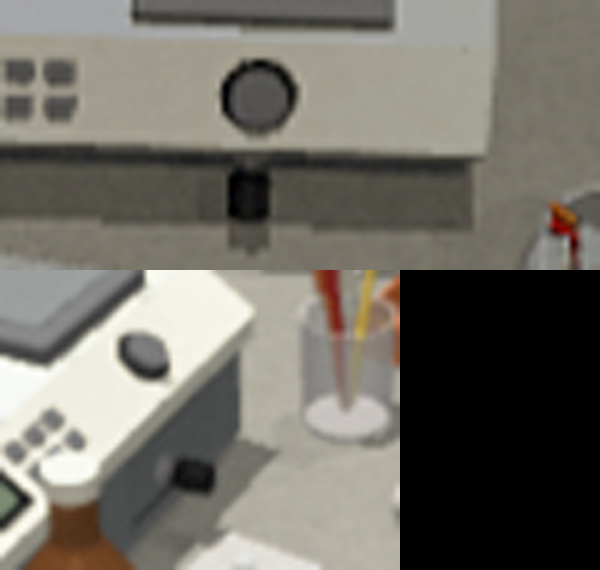

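The crop gives the button top at top (343.2,156.0) and side (284.5,171.5), and the knob at top (341.5,172.3) and side (293.6,195.8). The white lip's front edge runs along about row 165 of the top view.

```bash
cat > h.py <<'E'
from workcell import *
import cv2,numpy as np
def ray(n,uv):
    c=camera_info(n);R=cv2.Rodrigues(np.array(c["rvec"]))[0]
    d=(np.array(uv,float)-[c["cx"],c["cy"]])/[c["fx"],c["fy"]];p=d.copy()
    for _ in range(20): p=d/(1+c["k1"]*(p@p))
    v=R.T@np.r_[p,1];return -R.T@np.array(c["tvec"]),v/np.linalg.norm(v)
def plane(n,uv,z):
    o,v=ray(n,uv);return o+v*(z-o[2])/v[2]
def tri(a,b):
    (o,v),(q,w)=ray("top",a),ray("side",b)
    k=np.linalg.lstsq(np.c_[v,-w],q-o,rcond=None)[0]
    A,B=o+k[0]*v,q+k[1]*w;return (A+B)/2,np.linalg.norm(A-B)
E
python3 - <<'E'
from h import *
np.set_printoptions(precision=1,suppress=True)
print("button",tri((343.2,156),(284.5,171.5)),"knob",tri((341.5,172.3),(293.6,195.8)))
im=cv2.imread("pics/top0.png");g=im.min(2).astype(int)
P=[]
for u in list(range(292,333))+list(range(350,379)):
    col=cv2.GaussianBlur(im,(1,1),0)[158:172,u].mean(1).astype(float)
    k=np.argmin(np.diff(col)); P.append(plane("top",(u,158+k+.5),120))
P=np.array(P);f=np.polyfit(P[:,1],P[:,0],1);r=P[:,0]-np.polyval(f,P[:,1])
k=abs(r)<4;f=np.polyfit(P[k,1],P[k,0],1)
print("edge x=a*y+b",f,k.sum(),len(P),"yaw",-np.degrees(np.arctan(f[0])))
print("corner",plane("top",(380.8,166.2),120))
for n,uv,z in(("beaker",(400,186),95),("petri",(370,222),15),("box",(308,196),44),("bottle",(266,177),210)): print(n,plane("top",uv,z))
E
```

```text
button (array([678.4, -94.8, 140.8]), np.float64(1.2729477217712852)) knob (array([644.8, -93.4,  50.4]), np.float64(2.9462290951581656))
edge x=a*y+b [  0. 657.] 70 70 yaw -1.6199659279286653
corner [ 649.  -218.3  120. ]
beaker [ 588.2 -283.6   95. ]
petri [ 478.  -191.7   15. ]
box [563.1  19.4  44. ]
bottle [595.1 144.7 210. ]
```

```bash
cat >> h.py <<'E'
from scipy.spatial.transform import Rotation as Ro
np.set_printoptions(precision=3,suppress=True)
O=np.array([668,-94,0.]);YAW=-1.6
def goal(tcp_inst,tilt):
    Y=Ro.from_euler('z',YAW,degrees=True);s=state()
    R=Y*Ro.from_euler('y',-tilt,degrees=True)*Ro.from_euler('x',180,degrees=True)
    p=O+Y.apply(tcp_inst);d=p-np.array(s["ee_pos"])
    r=(R*Ro.from_euler('xyz',s["ee_rot"],degrees=True).inv()).as_rotvec(degrees=True)
    print("tcp",p,"shift units",d/25,"turn units",r/4)
n35=np.array([-.574,0,.819])
E
python3 -c "
from h import *
goal(np.array([6,0,147])+80*n35,35)"
```

```text
tcp [628.096 -92.885 212.52 ] shift units [19.109 18.465  0.803] turn units [ 1.017 -8.722 -4.069]
```

Call:
move_arm(motion=[[0,[0.9,0.9,0.3],[0.05,-0.436,-0.203]],[0,[0.9,0.9,0.3],[0.05,-0.436,-0.203]],[0,[0.9,0.9,0.3],[0.05,-0.436,-0.203]],[0,[0.9,0.9,0.3],[0.05,-0.436,-0.203]],[0,[0.9,0.9,0.3],[0.05,-0.436,-0.203]],[0,[0.9,0.9,0.3],[0.05,-0.436,-0.203]],[0,[0.9,0.9,0.3],[0.05,-0.436,-0.203]],[0,[0.9,0.9,0.3],[0.05,-0.436,-0.203]],[0,[0.9,0.9,0.3],[0.05,-0.436,-0.203]],[0,[0.9,0.9,0.3],[0.05,-0.436,-0.203]],[0,[0.9,0.9,0],[0.05,-0.436,-0.203]],[0,[0.9,0.9,0],[0.05,-0.436,-0.203]],[0,[0.9,0.9,0],[0.05,-0.436,-0.203]],[0,[0.9,0.9,0],[0.05,-0.436,-0.203]],[0,[0.9,0.9,0],[0.05,-0.436,-0.203]],[0,[0.9,0.9,0],[0.05,-0.436,-0.203]],[0,[0.9,0.9,0],[0.05,-0.436,-0.203]],[0,[0.9,0.9,0],[0.05,-0.436,-0.203]],[0,[0.9,0.9,0],[0.05,-0.436,-0.203]],[0,[0.9,0.9,0],[0.05,-0.436,-0.203]]])

```text
time_s: 1.77
ee_pos: [601.0, -103.5, 267.9]
ee_rot: [179.9, -35.0, -1.6]
force: [-0.0, -0.9, -0.7]
gripper_width: 0.2
gripper_force: 0.0
```

```bash
python3 -c "
from h import *
goal(np.array([6,0,147])+25*n35,35)
goal(np.array([6,0,147])-5.5*n35,35)
s=state();print(s['time_s'],s['ee_pos'],s['ee_rot'],s['force'],s['gripper_width'])"
```

```text
tcp [659.653 -93.767 167.475] shift units [ 2.347  0.39  -4.016] turn units [0.028 0.009 0.016]
tcp [677.153 -94.256 142.495] shift units [ 3.047  0.371 -5.015] turn units [0.028 0.009 0.016]
1.7667 [ 600.988 -103.526  267.863] [179.867 -35.038  -1.588] [-0.015 -0.936 -0.746] 0.23756762955573998
```

Call:
move_arm(motion=[[0,[0.4,0.08,-0.67],[0,0,0]],[0,[0.4,0.08,-0.67],[0,0,0]],[0,[0.4,0.08,-0.67],[0,0,0]],[0,[0.4,0.08,-0.67],[0,0,0]],[0,[0.4,0.07,-0.67],[0,0,0]],[0,[0.34,0,-0.67],[0,0,0]],[0,[0,0,0],[0,0,0]],[0,[0,0,0],[0,0,0]],[0,[0,0,0],[0,0,0]]])

```text
time_s: 2.52
ee_pos: [659.0, -95.3, 168.4]
ee_rot: [179.8, -35.0, -1.5]
force: [1.4, 0.2, 0.3]
gripper_width: 0.3
gripper_force: 0.0
```

```bash
python3 - <<'E'
from h import *
t=grab_frame("top")[120:200,280:420];s=grab_frame("side")[130:230,230:350]
a=cv2.resize(t,None,fx=4,fy=4,interpolation=2);b=cv2.resize(s,None,fx=2.6667,fy=2.6667,interpolation=2)
b=cv2.resize(s,(384,320),interpolation=2);a=cv2.resize(t,(416,238),interpolation=2)
o=np.zeros((320,800,3),np.uint8);o[:238,:416]=a;o[:,416:]=b
cv2.imwrite("pics/pre.png",o);print(state()["ee_pos"],state()["force"])
E
```

```text
[659.218 -95.465 169.273] [ 0.019 -0.723  0.788]
```

View pics/pre.png

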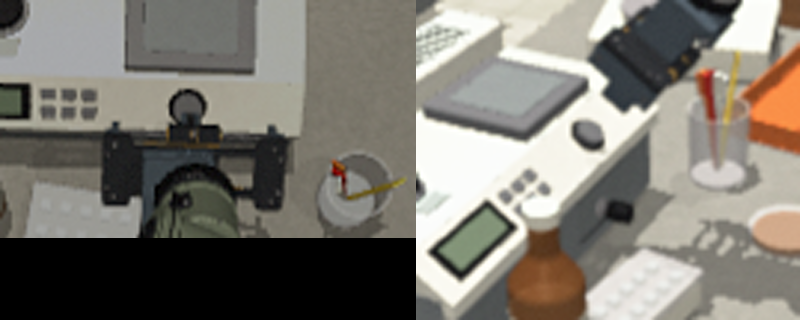

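The top crop shows the closed fingertips near (195,130), just in front of the button at (187,107). The side crop shows the gripper behind the button. I'll project the TCP to check the offset.

```bash
cat >> h.py <<'E'
def proj(n,P):
    c=camera_info(n);R=cv2.Rodrigues(np.array(c["rvec"]))[0];q=R@P+np.array(c["tvec"]);p=q[:2]/q[2]
    return p*(1+c["k1"]*(p@p))*c["fx"]+[c["cx"],c["cy"]]
E
python3 -c "
from h import *
p=np.array(state()['ee_pos'])
t=proj('top',p);s=proj('side',p);b=proj('side',p+[-14,0,20])
print('top crop',(t-[280,120])*2.971,'side crop',(s-[230,130])*3.2+[416,0],(b-[230,130])*3.2+[416,0])
q=Ro.from_euler('z',YAW,degrees=True).apply([6,0,147])+O
t=proj('top',q);s=proj('side',q)
print('button',t,s)
print(tri((343.2,156),(284.5,171.5)), plane('top',(343.2,156),147),plane('side',(284.5,171.5),147), ray('top',(343,156)),ray('side',(284,171)))
"
```

```text
top crop [189.77  117.541] side crop [606.279 112.641] [617.622  98.246]
button [343.039 156.679] [285.655 170.295]
(array([678.358, -94.827, 140.835]), np.float64(1.2729477217712852)) [676.228 -94.702 147.   ] [673.761 -84.994 147.   ] (array([ 302.364,   -8.944, 1663.921]), array([ 0.239, -0.054, -0.97 ])) (array([141.79 , 901.988, 767.36 ]), array([ 0.417, -0.77 , -0.483]))
```

The projections agree to about a pixel, so I'll press along -n.

Call:
move_arm(motion=[[0,[0.15,0.02,-0.22],[0,0,0]],[0,[0.15,0.02,-0.22],[0,0,0]],[0,[0.16,0.02,-0.22],[0,0,0]],[0,[0.05,0,-0.08],[0,0,0]],[0,[0.05,0,-0.07],[0,0,0]],[0,[0.02,0,-0.03],[0,0,0]],[0,[0,0,0],[0,0,0]],[0,[0,0,0],[0,0,0]]])

```text
time_s: 3.28
ee_pos: [673.5, -93.7, 146.7]
ee_rot: [179.8, -35.0, -1.5]
force: [0.4, -0.3, 0.3]
gripper_width: 0.4
gripper_force: 0.0
```

Call:
move_arm(motion=[[0,[0.05,0,-0.07],[0,0,0]],[0,[0.05,0,-0.07],[0,0,0]],[0,[0,0,0],[0,0,0]],[0,[0,0,0],[0,0,0]]])

```text
time_s: 3.62
ee_pos: [675.9, -93.7, 143.0]
ee_rot: [179.8, -35.0, -1.5]
force: [-0.1, -0.5, -0.6]
gripper_width: 0.6
gripper_force: 0.0
```

Call:
move_arm(motion=[[0,[0.05,0,-0.07],[0,0,0]],[0,[0.05,0,-0.07],[0,0,0]],[0,[0,0,0],[0,0,0]],[0,[0,0,0],[0,0,0]]])

```text
time_s: 3.95
ee_pos: [678.5, -93.7, 139.4]
ee_rot: [179.8, -35.0, -1.5]
force: [1.2, -0.1, 0.5]
gripper_width: 0.4
gripper_force: 0.0
```

Call:
move_arm(motion=[[0,[0.05,0,-0.07],[0,0,0]],[0,[0.02,0,-0.035],[0,0,0]],[0,[0,0,0],[0,0,0]],[0,[0,0,0],[0,0,0]]])

```text
time_s: 4.28
ee_pos: [680.2, -93.7, 136.9]
ee_rot: [179.8, -35.0, -1.5]
force: [0.7, -0.4, 0.1]
gripper_width: 0.3
gripper_force: 0.0
```

```bash
python3 - <<'E'
from h import *
t=grab_frame("top")[130:180,310:380];s=grab_frame("side")[140:200,250:330]
a=cv2.resize(t,(420,300),interpolation=2);b=cv2.resize(s,(376,282),interpolation=2)
o=np.zeros((300,800,3),np.uint8);o[:,:420]=a;o[:282,424:]=b
cv2.imwrite("pics/press.png",o)
p=np.array(state()['ee_pos']);print(p,state()["force"],(proj('top',p)-[310,130])*6,(proj('side',p)-[250,140])*4.7+[424,0])
E
```

```text
[680.233 -93.744 137.042] [-0.456 -0.065 -0.948] [196.345 153.184] [584.269 152.903]
```

View pics/press.png

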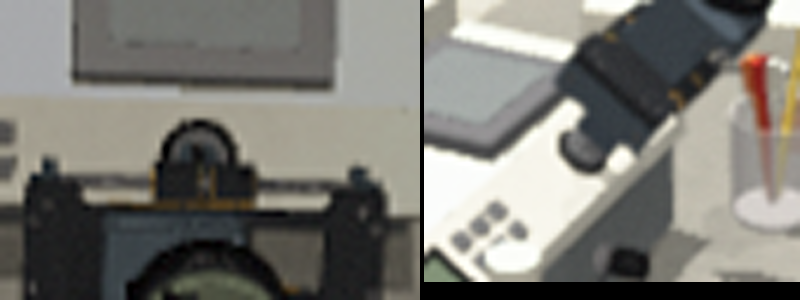

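The tips are right at the button, at (199,156) in the top crop and (580,150) in the side crop. The lid is still shut, so I'll keep pressing.

Call:
move_arm(motion=[[0,[0.05,0,-0.07],[0,0,0]],[0,[0,0,0],[0,0,0]],[0,[0,0,0],[0,0,0]],[0,[0,0,0],[0,0,0]]])

```text
time_s: 4.72
ee_pos: [681.5, -93.7, 135.3]
ee_rot: [179.8, -35.0, -1.5]
force: [-0.3, 0.2, -0.2]
gripper_width: 0.6
gripper_force: 0.0
```

Call:
move_arm(motion=[[0,[0.05,0,-0.07],[0,0,0]],[0,[0.02,0,-0.035],[0,0,0]],[0,[0,0,0],[0,0,0]],[0,[0,0,0],[0,0,0]]])

```text
time_s: 5.05
ee_pos: [683.2, -93.7, 132.5]
ee_rot: [179.8, -35.0, -1.5]
force: [-0.9, -0.3, -0.5]
gripper_width: 0.8
gripper_force: 0.0
```

Call:
move_arm(motion=[[0,[0.05,0,-0.07],[0,0,0]],[0,[0.02,0,-0.03],[0,0,0]],[0,[0,0,0],[0,0,0]],[0,[0,0,0],[0,0,0]]])

```text
time_s: 5.38
ee_pos: [685.0, -93.7, 130.0]
ee_rot: [179.8, -35.0, -1.5]
force: [0.3, 0.1, -0.4]
gripper_width: 0.6
gripper_force: 0.0
```

```bash
python3 - <<'E'
from h import *
t=grab_frame("top")[125:170,315:385];s=grab_frame("side")[150:190,265:325]
a=cv2.resize(t,(420,270),interpolation=2);b=cv2.resize(s,(376,250),interpolation=2)
o=np.zeros((270,800,3),np.uint8);o[:,:420]=a;o[:250,424:]=b
cv2.imwrite("pics/press2.png",o)
p=np.array(state()['ee_pos']);print(p,state()["force"],(proj('top',p)-[315,125])*6,(proj('side',p)-[265,150])*6.26+[424,0])
E
```

```text
[685.008 -93.733 130.211] [-0.227 -0.7    0.082] [165.571 177.618] [536.379 150.17 ]
```

View pics/press2.png

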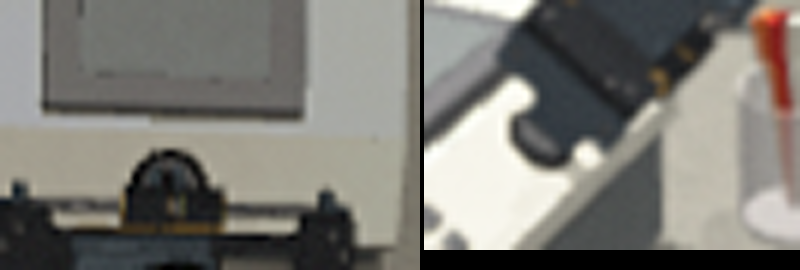

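The tips overlap the button in both views, at (168,185) in the top crop and (545,125) in the side crop. There's still no force reading, so I'll continue in small steps.

Call:
move_arm(motion=[[0,[0.05,0,-0.07],[0,0,0]],[0,[0.02,0,-0.03],[0,0,0]],[0,[0,0,0],[0,0,0]],[0,[0,0,0],[0,0,0]]])

```text
time_s: 5.82
ee_pos: [686.9, -93.8, 127.9]
ee_rot: [179.8, -35.0, -1.5]
force: [-0.8, -0.4, 1.5]
gripper_width: 0.2
gripper_force: 1.1
```

Call:
move_arm(motion=[[0,[0.05,0,-0.07],[0,0,0]],[0,[0.02,0,-0.03],[0,0,0]],[0,[0,0,0],[0,0,0]],[0,[0,0,0],[0,0,0]]])

```text
time_s: 6.15
ee_pos: [688.7, -93.8, 125.4]
ee_rot: [179.8, -35.0, -1.5]
force: [-3.0, 0.3, 4.2]
gripper_width: 0.5
gripper_force: 1.9
```

The button is down at about 5 N. I'll retract along the button axis and look.

Call:
move_arm(motion=[[0,[0,0,0],[0,0,0]],[0,[-0.46,0,0.65],[0,0,0]],[0,[-0.46,0,0.65],[0,0,0]],[0,[-0.46,0,0.65],[0,0,0]],[0,[-0.46,0,0.65],[0,0,0]],[50,[0,0,0],[0,0,0]],[50,[0,0,0],[0,0,0]],[50,[0,0,0],[0,0,0]],[50,[0,0,0],[0,0,0]],[50,[0,0,0],[0,0,0]]])

```text
time_s: 6.98
ee_pos: [642.4, -93.5, 188.5]
ee_rot: [179.9, -34.8, -1.5]
force: [1.1, -0.2, 0.7]
gripper_width: 30.9
gripper_force: 0.0
```

```bash
python3 - <<'E'
from h import *
s=grab_frame("side")[100:250,150:370];cv2.imwrite("pics/open.png",cv2.resize(s,(792,540),interpolation=2))
p=np.array(state()['ee_pos']);print(p,(proj('side',p)-[150,100])*3.6)
E
```

```text
[642.44  -93.588 188.713] [516.651 220.474]
```

View pics/open.png

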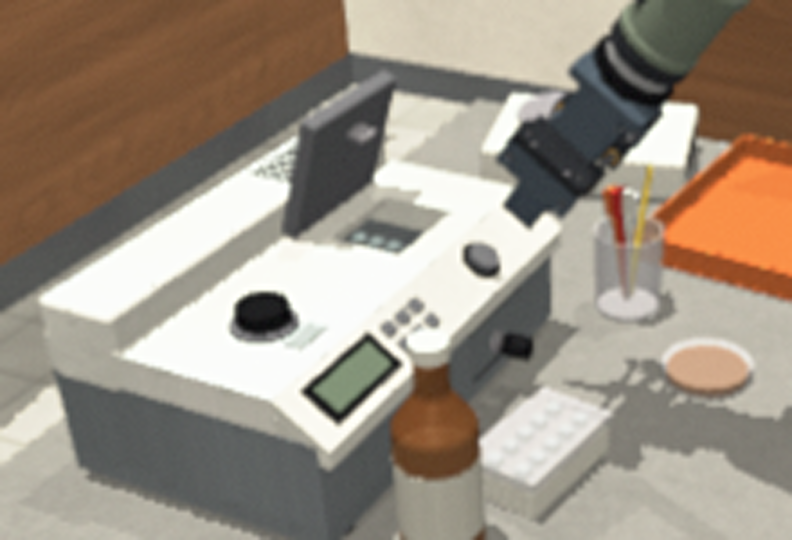

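The lid stands fully open at (345,150) and the button is out. The tips look farther back along the tool axis than the reported TCP. I'll go to the pre-grasp pose in front of the knob and check that.

Call:
move_arm(motion=[[50,[-0.6,0,-0.3],[0,0,0]],[50,[-0.6,0.03,-0.5],[0,0,0]],[50,[-0.4,0.03,-0.6],[0,0,0]],[50,[0,0,-0.7],[0,0,0]],[50,[0,0,-0.7],[0,0,0]],[50,[0,0,-0.5],[0,0,0]],[50,[0,0,-0.3],[0,0,0]],[50,[0,0,0],[0,0,0]],[50,[0,0,0],[0,0,0]],[50,[0,0,0],[0,0,0]]])

```text
time_s: 7.87
ee_pos: [603.0, -92.4, 100.6]
ee_rot: [179.8, -35.0, -1.5]
force: [0.2, -0.1, 0.6]
gripper_width: 50.0
gripper_force: 0.0
```

```bash
python3 - <<'E'
from h import *
st=state();p=np.array(st['ee_pos']);R=Ro.from_euler('xyz',st['ee_rot'],degrees=True);w=st['gripper_width']/2
print(p,st['ee_rot'],2*w)
o=np.zeros((600,800,3),np.uint8)
def crop(n,x,y,W,H,f,oy,ox):
    a=cv2.resize(grab_frame(n)[y:y+H,x:x+W],None,fx=f,fy=f,interpolation=2)
    for k,c in((0,(0,0,255)),(-20,(0,255,255))):
        for s in(-1,1):
            q=(proj(n,p+R.apply([0,s*w,k]))-[x,y]+.5)*f;cv2.circle(a,tuple(int(v) for v in q),2,c,-1)
    q=(proj(n,O+Ro.from_euler('z',YAW,degrees=True).apply([-24,0,50]))-[x,y]+.5)*f;cv2.circle(a,tuple(int(v) for v in q),2,(0,255,0),-1)
    h=min(600-oy,a.shape[0]);o[oy:oy+h,ox:ox+a.shape[1]]=a[:h,:800-ox]
crop("side",255,150,100,75,8,0,0)
t=o.copy();cv2.imwrite("pics/pg.png",o)
E
```

```text
[603.033 -92.366 100.561] [179.802 -35.025  -1.527] 49.95455455745156
```

View pics/pg.png

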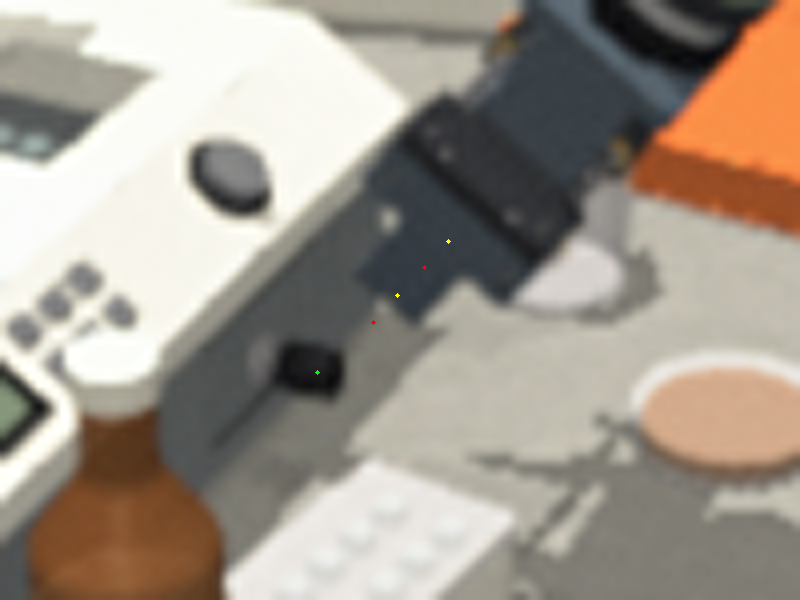

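The finger end is at about (388,300), while the reported TCP projects to the red dot at (373,322). So the real tip sits about 22 mm back, matching the depth at which the button was reached. The knob is at (310,368), as expected. Next I advance along the tool axis with that correction.

Call:
move_arm(motion=[[50,[0.29,0,-0.41],[0,0,0]],[50,[0.29,0,-0.41],[0,0,0]],[50,[0.29,0,-0.41],[0,0,0]],[50,[0.29,0,-0.41],[0,0,0]],[50,[0.29,0,-0.41],[0,0,0]],[50,[0.29,0,-0.41],[0,0,0]],[50,[0,0,0],[0,0,0]],[50,[0,0,0],[0,0,0]]])

```text
time_s: 8.58
ee_pos: [646.3, -92.2, 38.9]
ee_rot: [179.8, -35.0, -1.6]
force: [0.1, -0.2, 0.2]
gripper_width: 49.9
gripper_force: 0.0
```

Call:
move_arm(motion=[[50,[0.14,0,-0.2],[0,0,0]],[50,[0.14,-0.02,-0.2],[0,0,0]],[50,[0.14,-0.02,-0.2],[0,0,0]],[50,[0,0,0],[0,0,0]],[50,[0,0,0],[0,0,0]],[50,[0,0,0],[0,0,0]]])

```text
time_s: 9.08
ee_pos: [656.5, -93.3, 24.6]
ee_rot: [179.8, -35.0, -1.5]
force: [-0.2, -0.1, 0.1]
gripper_width: 50.1
gripper_force: 0.0
```

```bash
python3 - <<'E'
from h import *
st=state();print(st['ee_pos'],st['force'])
a=cv2.resize(grab_frame("side")[160:220,260:340],(480,360),interpolation=2)
b=cv2.resize(grab_frame("top")[145:195,320:365],(320,356),interpolation=2)
o=np.zeros((360,800,3),np.uint8);o[:,:480]=a;o[:356,480:]=b;cv2.imwrite("pics/g.png",o)
E
```

```text
[656.489 -93.252  24.608] [-0.163 -0.096  0.138]
```

View pics/g.png

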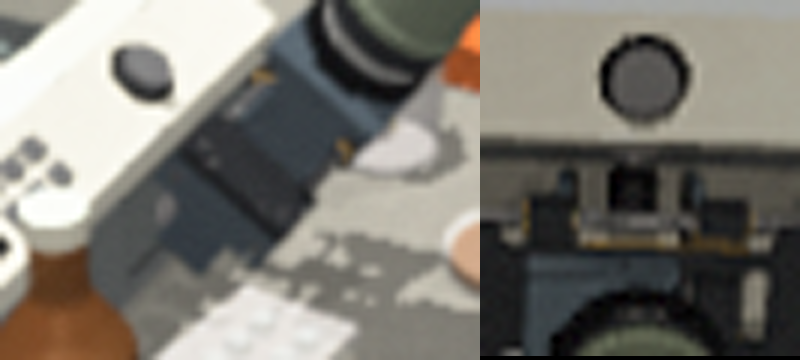

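In the top crop the knob at (632,185) is centred between the fingers at (568,185) and (690,185). In the side crop the near finger covers it. Closing now.

Call:
move_arm(motion=[[15,[0,0,0],[0,0,0]],[15,[0,0,0],[0,0,0]],[15,[0,0,0],[0,0,0]],[15,[0,0,0],[0,0,0]],[15,[0,0,0],[0,0,0]],[15,[0,0,0],[0,0,0]],[15,[0,0,0],[0,0,0]],[15,[0,0,0],[0,0,0]]], grip_force=25)

```text
time_s: 9.85
ee_pos: [656.4, -95.1, 23.7]
ee_rot: [179.6, -35.0, -1.6]
force: [-1.4, -4.6, 0.1]
gripper_width: 23.4
gripper_force: 25.0
```

Call:
move_arm(motion=[[15,[-0.2,0.005,0],[0,0,0]],[15,[-0.2,0.005,0],[0,0,0]],[15,[-0.2,0.005,0],[0,0,0]],[15,[-0.2,0.005,0],[0,0,0]],[15,[0,0,0],[0,0,0]],[15,[0,0,0],[0,0,0]],[15,[0,0,0],[0,0,0]],[15,[0,0,0],[0,0,0]]])

```text
time_s: 10.52
ee_pos: [636.3, -94.4, 23.7]
ee_rot: [179.7, -34.9, -1.6]
force: [0.1, -6.2, 0.7]
gripper_width: 23.0
gripper_force: 25.0
```

The tool moved 20 mm with about no x force left, so the rod should be in its click. Next I release and back out along the tool axis.

Call:
move_arm(motion=[[50,[0,0,0],[0,0,0]],[50,[0,0,0],[0,0,0]],[50,[0,0,0],[0,0,0]],[50,[0,0,0],[0,0,0]],[50,[0,0,0],[0,0,0]],[50,[-0.29,0,0.41],[0,0,0]],[50,[-0.29,0,0.41],[0,0,0]],[50,[-0.29,0,0.41],[0,0,0]],[50,[-0.29,0,0.41],[0,0,0]],[50,[-0.29,0,0.41],[0,0,0]],[50,[-0.29,0,0.41],[0,0,0]],[50,[-0.29,0,0.41],[0,0,0]],[50,[-0.4,0,0.8],[0,0,0]],[50,[-0.5,0,0.8],[0,0,0]],[50,[-0.5,0,0.8],[0,0,0]],[50,[-0.5,0,0.8],[0,0,0]],[50,[-0.5,0,0.5],[0,0,0]],[50,[-0.5,0,0.3],[0,0,0]],[50,[0,0,0],[0,0,0]],[50,[0,0,0],[0,0,0]]])

```text
time_s: 12.18
ee_pos: [513.5, -92.6, 195.1]
ee_rot: [179.8, -35.0, -1.5]
force: [0.5, -0.0, 0.1]
gripper_width: 49.8
gripper_force: 0.0
```

```bash
python3 - <<'E'
from h import *
st=state();print(st['ee_pos'],st['force'],st['time_s'])
a=cv2.resize(grab_frame("side")[110:230,210:350],(560,480),interpolation=2)
b=cv2.resize(grab_frame("top")[140:200,325:361],(240,400),interpolation=2)
o=np.zeros((480,800,3),np.uint8);o[:,:560]=a;o[:400,560:]=b;cv2.imwrite("pics/end.png",o)
for t in(0,20,40):
    q=O+Ro.from_euler('z',YAW,degrees=True).apply([-23-t,0,50]);print((proj('side',q)-[210,110]+.5)*4)
E
```

```text
[513.512 -92.627 195.141] [ 0.45  -0.008  0.064] 12.1833
[337.802 345.819]
[357.934 350.994]
[378.273 356.223]
```

View pics/end.png

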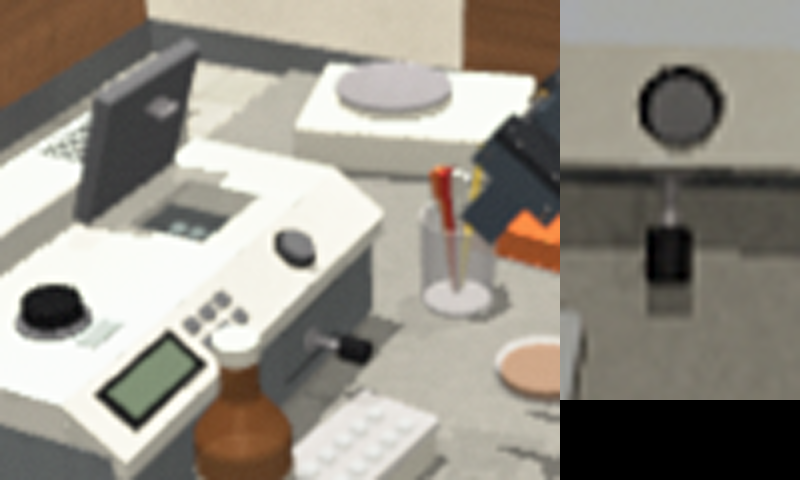

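The knob is at (355,349) in the side crop, matching the 20 mm prediction of (358,351). The lid is open, the button is out, the arm is clear and the bystanders in view are where they were.

```bash
python3 -c "
from workcell import *
print(job_done())"
```

```text
the job is handed in; nothing more can be done
None
```

The job is handed in (no verdict came back): the last camera view showed the lid standing open, the button out, the rod at about 20 mm (its middle click), the arm clear, and no sign of anything else moved, at about 12 s on the robot's clock.

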